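# Take the left-hand nut off the pot-foot grinder

## Robot

A 6-joint arm with a two-finger parallel gripper is mounted at the origin on the work surface. World frame = base frame: x ahead of the robot, y to its left, z up, the work surface at z = 0. Lengths are in m, angles in degrees, forces in N, time in s.
With the tool pointing down it reaches from about 0.25 to 0.8 m from the base axis. Payload 3.9 kg.
Tool frame: the origin (TCP) lies on the centre line of the jaws, within the pads' length; the fingertips stand 11 mm ahead of it and the grasp point (between the pads) lies 8 mm behind it; z points along the fingers, y is the line along which they close (so a half turn about z gives the same grasp; the last joint's range is limited). The gripper opens to 85 mm and grips with 20 to 120 N. Pads are 22 mm wide; open, the fingers measure 114 mm over their backs; the gripper's body (76 mm by 85 mm) begins 54 mm behind the grasp point. The pads swing forward as they close: fully open they stand 13 mm farther back than shut.
Start: joints at [68.125, 14.897, -7.913, 67.191, 0, 90], TCP at [0.196, 0.487, 0.242] pointing down, gripper open.
Joint ranges: [-159.42, 159.42], [-47.68, 98.78], [-73.54, 78.23], [-108.79, 121.32], [-90, 84.71], [-180, 180]. Speed limits (degrees/s): [147.25, 147.25, 180, 180, 180, 180].

## Interface

Orientations are given as a 3x3 rotation matrix whose columns are the frame's x, y, z axes.
In Python, from bench import bot, optics gives the robot as it stands. The module is installed in compiled form; this text tells all that it offers.
- The arm moves only by the tool apply_moves, never from a script. Its argument "targets" is a list of rows, each a list of 7 numbers: the turn, a rotation vector about the world's x, y, z in parts of the range, where 1.0 means pi rad, then the shift along the world's x, y, z in normalised numbers (1 is 800 mm), then the opening, from -1 (shut) to 1 (fully open). In form: [[wx, wy, wz, dx, dy, dz, fingers], ...]. A call has 1 to 10 rows; each row is the pose to reach, as a shift and turn from the pose commanded when the call began; what a row does not reach only later rows make up. A row lasts 1/12 s, in which the tool goes at most 41.7 mm and 7.16 degrees, less where a joint would pass 70% of its speed; a pose out of reach is approached as far as the arm can. A call with a gripper value outside its range is refused whole. The fingers move at their own pace and stop on an object; "force" is the grip in N (left out, the last holds). Time passes only in rows, so rows that repeat a pose let the fingers close. It gives the time, the measured TCP pose, the force, the opening and the grip force at its end, in the units of the state.
- bot.get_obs(): the state, without advancing time (a new reading comes with each control period).
- optics.grab_frame(name): name is "side" or "top" or "wrist"; returns the picture (384x512x3 uint8, red, green, blue); there is no depth.
- optics.camera_params(name): a dict with "fov_y" (degrees; the focal length in pixels is half the picture's height over the tangent of half this angle, whatever the lens; pixels are square), "cx", "cy" (the principal point, pixels), "view" (4x4, takes a point from world to camera coordinates). Camera axes: x right, y down, z forward; pixel columns grow to the right and rows downward; lengths in m; the calibration is good to about 2 mm. A picture is of the moment at which its call begins: read the wrist's pose just before it. camera_params takes no time and is no camera call; for the wrist camera it gives the pose at the moment of the call.
- bot.job_done(): hands the job in; it is judged then, once.
Trained networks look in the newest picture that a camera, given by its name, has taken for a name from the list of things; names that differ only in an ending like _2 or _b are one class to them, and where a whole thing is asked for, a point or a joint stands for the part that bears it (a point fixed in the world has none). Each returns a list of dicts, best first, with "confidence" (0 to 1); they miss things now and then, are a little off and sometimes report something else, mostly with a low value. They report only what shows in the picture. A call takes as long as a camera call. They do not tell look-alikes from the thing itself.
- optics.silhouettes(label, camera): "region" (384x512 bool, what is visible of it) and "bbox" ([left, top, right, bottom] in pixels, round what is visible of it).
- optics.mark_of(label, camera): "centre" ([column, row] in pixels: a listed point, or the origin of a listed thing).
The state is a dict: "time": time; "joint_positions": joint angles; "joint_velocities": joint speeds; "effort": joint torques, N m; "ee_pos": TCP position; "tool_rot": TCP orientation; "force": force on the tool from outside, world axes, zero at the start; "ft_torque": the same for the moment, N m; "opening": opening from 0.0 (shut) to 1.0 (fully open); "finger_force": force on a finger pad.
Only numpy, scipy, OpenCV 4.12 (cv2) and the standard library are available. Lean on these libraries where they do the work, as an engineer would, in place of code of your own. Each camera call takes 0.05 s, during which the arm holds its last target. There are 200 camera calls.

## Task

The grinding disc of the pot-foot grinder is due for changing. Its brass nut has a left-hand thread: feel that it gives when turned clockwise (seen from above), never force it, unscrew it without straining the spindle until you feel that it is off the thread, lift it off and stand it mouth down in the blue parts tray, set down rather than dropped. Leave the pots and all else on the table where they are.

Things in the scene. Friction and masses are not known exactly. Their poses are not given: they have to be found in the camera images.
- nut: brass cap nut, square, 40 x 40 mm over its flats, 44 mm tall, red dot on top, about 0.2 kg; hollow from below (bore 32 mm, 30 mm deep). Origin at the centre of its lower rim, z up, x and y square to the flats (grip any pair of flats). It starts screwed down on the grinder's spindle, with about 1 mm of play sideways; the spindle itself is rigid sideways, so an off-centre grip or turn loads it
- nut_top (a point): centre of the nut's top face. Coarse left-hand thread: turned clockwise from above (yaw decreasing) the nut stays almost level on a locking land, then climbs about 3 mm and comes free. How much turn that takes differs each time and cannot be seen: 1.2 to 2.5 rad, often more than one grasp
- seat (a point): point on the spindle's axis where the tight nut's rim sits, 116 mm up. Feel: clockwise it gives, at first under friction (below 0.35 Nm), then lighter; 0.1 to 0.2 rad after coming free it meets a keeper stop: ease back until the torque is gone and it lifts off (35 mm clears the spindle). Before that it will not lift. Counter-clockwise ends at a hard stop after 0.05 to 1.3 rad
- grinder: pot-foot grinder, fixed to the table: round green housing 194 mm wide with a black switch box on its -x side, upright spindle in the middle and a grey disc 150 mm wide under the nut, pushed up against it by a spring washer (about 15 N, travel 3 mm). Origin on the table below the spindle's axis. Disc's top 116 mm above the table while the nut is tight, spindle's top 144 mm
- spindle (a joint): twist of the locked spindle, rad, counter-clockwise from above positive, 0 unloaded: it sits in a rubber mount of 3 Nm per rad, so it shows the torque on the nut; a twist of 0.15 rad (0.45 Nm) either way is forcing it
- tray: blue open parts tray, fixed to the table, 150 x 150 mm outside, 26 mm tall, walls and floor 5 mm; origin at the centre of its underside
- tray_in (a point): centre of the tray's inner floor, z up
- pot_a: unfired grey-brown clay pot, round, about 76 mm wide and 66 mm tall; origin at the centre of its underside; bystander, leave it where it is
- pot_b: unfired grey-brown clay pot, round, about 76 mm wide and 66 mm tall; origin at the centre of its underside; bystander, leave it where it is
- pot_c: unfired grey-brown clay pot, round, about 76 mm wide and 66 mm tall; origin at the centre of its underside; bystander, leave it where it is
- pot_d: unfired grey-brown clay pot, round, about 76 mm wide and 66 mm tall; origin at the centre of its underside; bystander, leave it where it is
- spare_disc: grey ring-shaped disc lying flat, 70 mm wide, 24 mm hole, 8 mm thick; origin at its centre below; bystander
- spanner: steel spanner lying flat, 160 mm long; bystander
- glaze_jar: blue jar with a white cap, 60 mm wide, 85 mm tall; origin at the centre of its underside; bystander
There are look-alikes about, which are no part of the job. There is more than one size of the nut; the one meant has the size given above. What is shaped like the tray but pink is not meant.

How it is judged:
By the outcome, as a careful person would: the job done as asked, in the order asked, and still so for the second after the job is handed in, with the robot touching nothing.
It also fails if it takes over 72 s, if anything falls off the work surface, if the arm or the gripper's body presses on something with over 40 N, if the wrist force passes 120 N, or if a joint passes its speed limit or range.

## Working session

There is one attempt and no reset: what is moved stays moved. The work goes in short steps, Python scripts to look and compute and a tool call to move; the robot and the scene stay as the last step left them, time stands still between calls to the robot, and variables do not carry over. Pictures are saved under pics/ and viewed, at most 10 in all, crops included, and the job is handed in when it is done.

Besides the shell and the picture viewer there is one more tool, called after "Emit:" as name(argument=value, ...) on one line, values as JSON. apply_moves: Moves the arm, as the interface text tells. Its arguments: {"type":"object","properties":{"targets":{"type":"array"},"force":{"type":"number"}},"required":["targets"]}

```bash
mkdir -p pics
cat > h.py <<'E'
import numpy as np, cv2
from bench import bot, optics
def K(n):
    p=optics.camera_params(n); f=192/np.tan(np.radians(p["fov_y"])/2); return f,p["cx"],p["cy"],np.array(p["view"])
def proj(n,X):
    f,cx,cy,V=K(n); c=V@np.append(X,1); return np.array([cx+f*c[0]/c[2],cy+f*c[1]/c[2]])
def ray(n,uv,k=None):
    f,cx,cy,V=k or K(n); d=V[:3,:3].T@np.array([(uv[0]-cx)/f,(uv[1]-cy)/f,1]); o=-V[:3,:3].T@V[:3,3]; return o,d/np.linalg.norm(d)
def atz(n,uv,z,k=None):
    o,d=ray(n,uv,k); return o+d*(z-o[2])/d[2]
def tri(rays):
    A=sum(np.eye(3)-np.outer(d,d) for o,d in rays); b=sum((np.eye(3)-np.outer(d,d))@o for o,d in rays); return np.linalg.solve(A,b)
E
python3 - <<'E'
from h import *
np.set_printoptions(precision=3,suppress=True)
ims=[]
for n in ["side","top"]:
    im=optics.grab_frame(n); cv2.imwrite(f"pics/{n}0.png",im[:,:,::-1])
    print(n,K(n)[0], ray(n,(256,192)))
    for l in ["nut_top","nut","tray_in","tray","grinder","seat"]:
        print(n,l,[(np.round(d["centre"],1).tolist(),round(d["confidence"],2)) for d in optics.mark_of(l,n)])
print(bot.get_obs())
E
```

```text
side 369.27448849846496 (array([ 0.426, -0.791,  0.569]), array([ 0.12 ,  0.872, -0.475]))
side nut_top [([252.8, 160.3], 0.68), ([183.3, 200.8], 0.62), ([186.8, 211.6], 0.5)]
side nut [([252.6, 175.0], 0.68), ([185.3, 210.8], 0.68), ([192.4, 221.7], 0.53)]
side tray_in [([267.0, 272.4], 0.95), ([187.1, 358.0], 0.73)]
side tray [([270.0, 276.8], 0.93), ([189.1, 358.2], 0.56)]
side grinder [([254.8, 213.0], 0.98)]
side seat [([252.9, 174.5], 0.96), ([250.7, 162.1], 0.32)]
top 459.91194500410734 (array([0.292, 0.007, 1.38 ]), array([ 0.211, -0.008, -0.977]))
top nut_top [([203.5, 197.8], 0.64), ([197.0, 276.4], 0.49), ([316.3, 145.5], 0.31)]
top nut [([201.1, 199.1], 0.73), ([220.9, 271.0], 0.6), ([200.8, 277.6], 0.43)]
top tray_in [([304.5, 206.6], 0.92), ([378.1, 263.7], 0.79)]
top tray [([375.6, 261.8], 0.79)]
top grinder [([301.6, 209.0], 0.16)]
top seat [([202.0, 198.5], 0.68)]
{'time': 0.7, 'joint_positions': array([68.125, 14.895, -7.913, 67.19 , -0.   , 89.997]), 'joint_velocities': array([ 0.034, -0.039, -0.011,  0.003,  0.007, -0.012]), 'effort': array([  0.001, -40.548,  25.419,   0.001,  -0.   ,  -0.   ]), 'ee_pos': array([0.196, 0.487, 0.242]), 'tool_rot': array([[-0.928,  0.373,  0.   ],
       [ 0.373,  0.928,  0.   ],
       [-0.   ,  0.   , -1.   ]]), 'force': array([ 0.074,  0.771, -0.157]), 'ft_torque': array([-0.031,  0.05 , -0.014]), 'finger_force': 0.0, 'opening': 1.002188845961761}
```

View pics/top0.png

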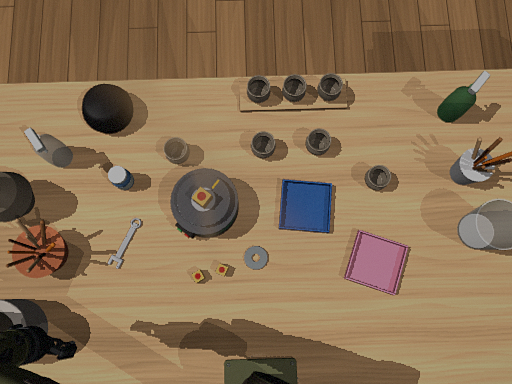

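View pics/side0.png

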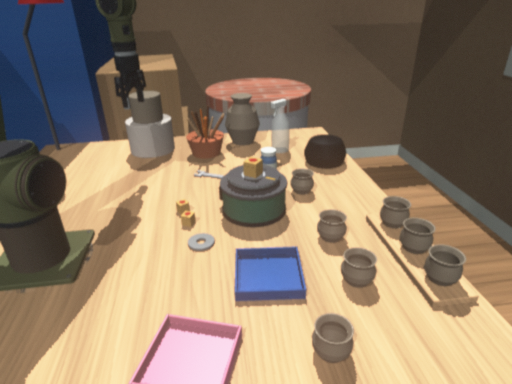

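The top view shows the nut on the grinder at (203,197), the blue tray at (305,206) and the pink one at (378,262). Two loose look-alike nuts lie at (198,276) and (222,270), and the spare disc is at (256,258). The side view has the nut at (253,160) and the blue tray at (270,275).

Run:
```python
from h import *
np.set_printoptions(precision=4,suppress=True)
t=lambda a,b:tri([ray("side",a),ray("top",b)])
print("nut_top",t((252.8,160.3),(203.5,197.8)), "seat",t((252.9,174.5),(202,198.5)),"tray_in",t((267,272.4),(304.5,206.6)))
print("nut atz top",atz("top",(203.5,197.8),.16), "side",atz("side",(252.8,160.3),.16))
k=K("wrist"); print("wrist cam",k, "view dir",ray("wrist",(256,192)))
im=optics.grab_frame("top")[150:250,150:350]
cv2.imwrite("pics/topcrop.png",cv2.resize(im[:,:,::-1],None,fx=4,fy=4,interpolation=cv2.INTER_CUBIC))
im=optics.grab_frame("top")
s=optics.silhouettes("tray","top")
for d in s:
    c,_=cv2.findContours(d["region"].astype(np.uint8),0,1); c=max(c,key=cv2.contourArea); r=cv2.minAreaRect(c); print("tray",d["confidence"],r)
    print([atz("top",p,.026) for p in cv2.boxPoints(r)])
```

```text
nut_top [0.545  0.1396 0.1614] seat [0.5491 0.149  0.1142] tray_in [ 0.5371 -0.1495  0.0095]
nut atz top [0.5435 0.1398 0.16  ] side [0.5472 0.1436 0.16  ]
wrist cam (np.float64(337.89420349580854), 263.4534800040883, 192.79217814857216, array([[ 0.3734,  0.9277,  0.0014, -0.5249],
       [ 0.8865, -0.3573,  0.294 , -0.0375],
       [ 0.2732, -0.1085, -0.9558,  0.3794],
       [ 0.    ,  0.    ,  0.    ,  1.    ]])) view dir (array([0.1256, 0.5147, 0.3744]), array([ 0.2628, -0.1281, -0.9563]))
tray 0.96 ((305.1827392578125, 205.94161987304688), (50.656654357910156, 50.15792465209961), 4.085616588592529)
[array([ 0.4698, -0.0661,  0.026 ]), array([ 0.6219, -0.0829,  0.026 ]), array([ 0.6062, -0.2351,  0.026 ]), array([ 0.4548, -0.215 ,  0.026 ])]
tray 0.73 ((375.649658203125, 262.1910705566406), (55.53033447265625, 53.49872970581055), 16.389541625976562)
[array([ 0.3165, -0.2435,  0.026 ]), array([ 0.4645, -0.2982,  0.026 ]), array([ 0.4137, -0.4511,  0.026 ]), array([ 0.2679, -0.3935,  0.026 ])]
tray 0.16 ((123.60003662109375, 243.80001831054688), (12.521980285644531, 48.299068450927734), 26.56505012512207)
[array([0.3858, 0.4374, 0.026 ]), array([0.5119, 0.3775, 0.026 ]), array([0.4941, 0.3437, 0.026 ]), array([0.3687, 0.4041, 0.026 ])]
```

View pics/topcrop.png

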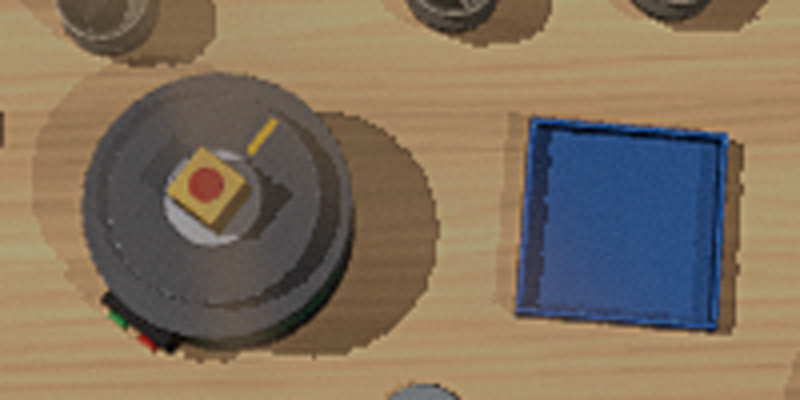

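The crop shows the nut's square top around (207,187), with an edge running down and to the right at about 37°, so its flats face about 53° and 143° in the world. The tray is turned by about -6°. Next I'll move the wrist camera over the nut with the tool's y axis near 143°, which leaves room to turn clockwise.

Careful with the scale: shifts go in shares of 800 mm and turns go in shares of pi rad. That gives: -26.5 cm / 80 = -0.3313, 5.8 cm / 80 = 0.0725, 1 rad / 3.1416 = 0.3183.

Emit:
apply_moves(targets=[[0, 0, 0.0191, 0.0125, -0.0125, 0.0125, 1], [0, 0, 0.0477, 0.0375, -0.0375, 0.025, 1], [0, 0, 0.0828, 0.075, -0.075, 0.0375, 1], [0, 0, 0.1178, 0.1125, -0.1125, 0.05, 1], [0, 0, 0.1528, 0.15, -0.15, 0.0625, 1], [0, 0, 0.1878, 0.1875, -0.1875, 0.0725, 1], [0, 0, 0.2228, 0.225, -0.225, 0.0725, 1], [0, 0, 0.2578, 0.2625, -0.2625, 0.0725, 1], [0, 0, 0.2928, 0.3, -0.3, 0.0725, 1], [0, 0, 0.3183, 0.3313, -0.3313, 0.0725, 1]])

```text
time: 1.68
ee_pos: [0.4416, 0.2411, 0.3006]
tool_rot: [[-0.811, -0.584, 0.001], [-0.584, 0.811, 0.001], [-0.001, 0.0, -1.0]]
force: [-0.0, 0.1, -1.1]
opening: 1.002
finger_force: 0.0
```

Converted, 8.4 cm / 80 = 0.105, -8.1 cm / 80 = -0.1013, 0.31 rad / 3.1416 = 0.0987.

Emit:
apply_moves(targets=[[0, 0, 0.0318, 0.0313, -0.0313, 0, 1], [0, 0, 0.0573, 0.0563, -0.0563, 0, 1], [0, 0, 0.0796, 0.0813, -0.0813, 0, 1], [0, 0, 0.0955, 0.1, -0.0975, 0, 1], [0, 0, 0.0987, 0.105, -0.1013, 0, 1], [0, 0, 0.0987, 0.105, -0.1013, 0, 1], [0, 0, 0.0987, 0.105, -0.1013, 0, 1]])

```text
time: 2.27
ee_pos: [0.5244, 0.1614, 0.3]
tool_rot: [[-0.6, -0.8, -0.001], [-0.8, 0.6, 0.0], [0.0, 0.001, -1.0]]
force: [-0.8, 0.4, 0.3]
opening: 0.998
finger_force: 0.0
```

```bash
cat > look.py <<'E'
from h import *
import sys
np.set_printoptions(precision=4,suppress=True)
o=bot.get_obs(); k=K("wrist"); im=optics.grab_frame("wrist"); cv2.imwrite(f"pics/{sys.argv[1]}.png",im[:,:,::-1])
print(o["time"],o["ee_pos"],o["joint_positions"],"yaw_y",np.degrees(np.arctan2(o["tool_rot"][1,1],o["tool_rot"][0,1])),o["force"],o["ft_torque"])
for l in ["nut_top","seat","nut"]:
    for d in optics.mark_of(l,"wrist"):
        print(l,round(d["confidence"],2),d["centre"],atz("wrist",d["centre"],.116 if l!="nut_top" else .16,k), ray("wrist",d["centre"],k))
h=cv2.cvtColor(im,cv2.COLOR_RGB2HSV); m=((h[...,0]<6)|(h[...,0]>172))&(h[...,1]>130)&(h[...,2]>60)
n,_,s,c=cv2.connectedComponentsWithStats(m.astype(np.uint8))
for i in range(1,n):
    if s[i,4]>60: print("red",s[i],c[i],atz("wrist",c[i],.16,k))
E
python3 look.py w1
```

```text
2.2667 [0.5244 0.1614 0.3   ] [ 17.0895  16.3547   2.7132  76.4056   0.0375 -36.0295] yaw_y 143.11891011299585 [-0.7594  0.3902  0.2966] [-0.019   0.0243  0.0218]
nut_top 0.88 [355.2, 17.8] [0.396 0.102 0.16 ] (array([0.4789, 0.1016, 0.4321]), array([-0.2914,  0.0013, -0.9566]))
nut_top 0.75 [402.9, 64.0] [0.3841 0.1502 0.16  ] (array([0.4789, 0.1016, 0.4321]), array([-0.3243,  0.1664, -0.9312]))
nut_top 0.67 [229.2, 189.2] [0.5503 0.1485 0.16  ] (array([0.4789, 0.1016, 0.4321]), array([ 0.2505,  0.1643, -0.9541]))
nut 0.94 [351.3, 22.5] [0.3871 0.1031 0.116 ] (array([0.4789, 0.1016, 0.4321]), array([-0.2787,  0.0045, -0.9604]))
nut 0.89 [396.2, 65.9] [0.3743 0.1559 0.116 ] (array([0.4789, 0.1016, 0.4321]), array([-0.31 ,  0.161, -0.937]))
red [350  10  16  17 218] [357.2844  18.0138] [0.3948 0.103  0.16  ]
red [396  56  16  16 192] [403.599   63.7396] [0.3836 0.1504 0.16  ]
red [216 173  28  27 600] [229.4483 185.6133] [0.5482 0.1462 0.16  ]
```

View pics/w1.png

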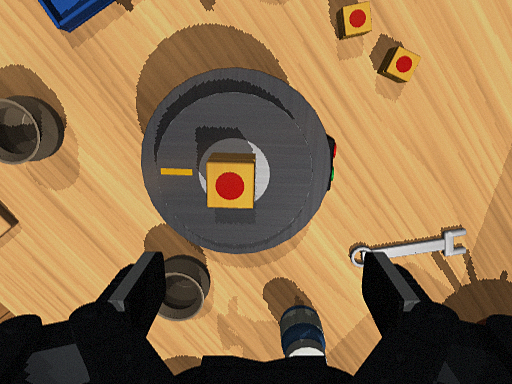

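The wrist view shows the nut at (231,185), nearly square to the tool. The two loose nuts are at (355,18) and (402,64), and a pot sits at (183,285). A second view turned by 90° will cancel the wrist camera's offset error.

Converted, 2.2 cm / 80 = 0.0275, -1.7 cm / 80 = -0.0213, -1.2 rad / 3.1416 = -0.382.

Emit:
apply_moves(targets=[[0, 0, -0.0382, 0.0063, -0.005, 0, 1], [0, 0, -0.0764, 0.0125, -0.01, 0, 1], [0, 0, -0.1146, 0.0188, -0.015, 0, 1], [0, 0, -0.1528, 0.0275, -0.0213, 0, 1], [0, 0, -0.191, 0.0275, -0.0213, 0, 1], [0, 0, -0.2292, 0.0275, -0.0213, 0, 1], [0, 0, -0.2674, 0.0275, -0.0213, 0, 1], [0, 0, -0.3056, 0.0275, -0.0213, 0, 1], [0, 0, -0.3438, 0.0275, -0.0213, 0, 1], [0, 0, -0.382, 0.0275, -0.0213, 0, 1]])

```text
time: 3.3
ee_pos: [0.5462, 0.145, 0.3004]
tool_rot: [[-0.962, 0.273, 0.0], [0.273, 0.962, 0.0], [-0.0, 0.0, -1.0]]
force: [-0.1, -0.2, -0.4]
opening: 1.002
finger_force: 0.0
```

Converted, -0.37 rad / 3.1416 = -0.1178.

Emit:
apply_moves(targets=[[0, 0, -0.0382, 0, 0, 0, 1], [0, 0, -0.0764, 0, 0, 0, 1], [0, 0, -0.1082, 0, 0, 0, 1], [0, 0, -0.1178, 0, 0, 0, 1], [0, 0, -0.1178, 0, 0, 0, 1], [0, 0, -0.1178, 0, 0, 0, 1]])

```text
time: 3.8
ee_pos: [0.5464, 0.1448, 0.3004]
tool_rot: [[-0.802, 0.597, 0.0], [0.597, 0.802, 0.0], [-0.0, 0.0, -1.0]]
force: [0.6, 0.7, 0.8]
opening: 1.0
finger_force: 0.0
```

```bash
python3 look.py w2
```

```text
3.8 [0.5464 0.1448 0.3004] [14.8423 18.0224  5.1534 77.1201  0.0036 51.5007] yaw_y 53.34161327200291 [0.6483 0.6671 0.7811] [-0.0257 -0.0709  0.0182]
nut_top 0.77 [265.3, 182.3] [0.5467 0.1462 0.16  ] (array([0.4857, 0.189 , 0.4324]), array([ 0.2159, -0.1518, -0.9645]))
nut_top 0.77 [127.7, 36.3] [0.3963 0.1314 0.16  ] (array([0.4857, 0.189 , 0.4324]), array([-0.3055, -0.1971, -0.9316]))
nut 0.71 [140.4, 41.5] [0.3914 0.128  0.116 ] (array([0.4857, 0.189 , 0.4324]), array([-0.2807, -0.1818, -0.9424]))
nut 0.62 [269.5, 171.0] [0.5499 0.1492 0.116 ] (array([0.4857, 0.189 , 0.4324]), array([ 0.1974, -0.1225, -0.9726]))
red [120  30  16  16 203] [127.7833  37.5369] [0.397  0.1309 0.16  ]
red [249  55  16   5  64] [256.8281  56.9062] [0.4646 0.1993 0.16  ]
red [252 171  29  27 605] [265.8876 183.886 ] [0.5481 0.1458 0.16  ]
```

View pics/w2.png

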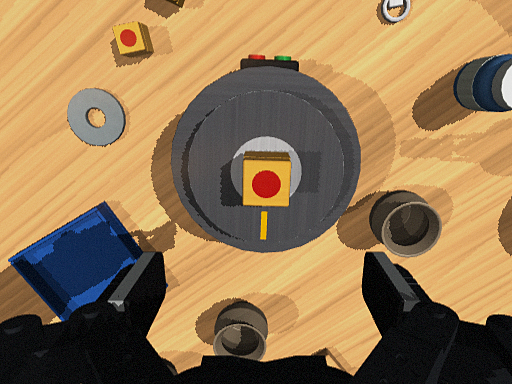

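Both wrist views put the dot at about (0.548, 0.146) when the height is taken as 0.16. Next I'll get the triangulated height and the nut's exact yaw.

Run:
```python
from h import *
np.set_printoptions(precision=4,suppress=True)
k=K("wrist")
im=cv2.imread("pics/w2.png")[:,:,::-1]; 
# w1 ray from printed cam
o1=np.array([.4789,.1016,.4321])
r1=(o1,np.array([.5482,.1462,.16])-o1); r1=(r1[0],r1[1]/np.linalg.norm(r1[1]))
print(tri([r1,ray("wrist",(265.9,183.9),k),ray("top",(203.5,197.8)),ray("side",(252.8,160.3))]), tri([r1,ray("wrist",(265.9,183.9),k)]))
for f,(u,v) in (("w1",(230,185)),("w2",(266,183))):
    im=np.ascontiguousarray(cv2.imread(f"pics/{f}.png")); h=cv2.cvtColor(im,cv2.COLOR_BGR2HSV)[v-40:v+40,u-40:u+40]
    m=((h[...,2]>150)&(h[...,1]>90)).astype(np.uint8); m=cv2.morphologyEx(m,cv2.MORPH_OPEN,np.ones((5,5)))
    c,_=cv2.findContours(m,0,1); c=max(c,key=cv2.contourArea); print(f,cv2.minAreaRect(c))
    if f=="w2": 
        a=[atz("wrist",p+np.array([u-40,v-40]),.16,k)for p in cv2.boxPoints(cv2.minAreaRect(c))]; print(np.array(a),np.mean(a,0),[np.degrees(np.arctan2(*(a[(i+1)%4]-a[i])[[1,0]])) for i in range(4)])
```

```text
[0.5469 0.1438 0.1596] [0.5476 0.1458 0.1626]
w1 ((40.0, 40.0), (44.0, 46.0), 90.0)
w2 ((40.5, 39.5), (45.0, 47.0), 90.0)
[[0.5208 0.1425 0.16  ]
 [0.5439 0.1733 0.16  ]
 [0.5756 0.1506 0.16  ]
 [0.5516 0.1186 0.16  ]] [0.548  0.1462 0.16  ] [np.float64(53.201913267008564), np.float64(-35.454470810952536), np.float64(-126.81349635927165), np.float64(142.20576393338993)]
```

Converted, -16.4 cm / 80 = -0.205, -15.8 cm / 80 = -0.1975.

Emit:
apply_moves(targets=[[0, 0, 0, 0.0013, 0.0013, -0.0188, 1], [0, 0, 0, 0.0025, 0.0013, -0.05, 1], [0, 0, 0, 0.0025, 0.0013, -0.0875, 1], [0, 0, 0, 0.0025, 0.0013, -0.125, 1], [0, 0, 0, 0.0025, 0.0013, -0.1563, 1], [0, 0, 0, 0.0025, 0.0013, -0.1813, 0.6], [0, 0, 0, 0.0025, 0.0013, -0.1975, 0.3], [0, 0, 0, 0.0025, 0.0013, -0.205, 0.1], [0, 0, 0, 0.0025, 0.0013, -0.205, 0.08], [0, 0, 0, 0.0025, 0.0013, -0.205, 0.08]], force=20)

```text
time: 4.83
ee_pos: [0.5491, 0.1452, 0.1366]
tool_rot: [[-0.801, 0.599, 0.0], [0.599, 0.801, 0.0], [-0.0, 0.0, -1.0]]
force: [-0.3, -0.7, 0.4]
opening: 0.541
finger_force: 0.0
```

```bash
cat > st.py <<'E'
from h import *
np.set_printoptions(precision=4,suppress=True)
o=bot.get_obs(); R=o["tool_rot"]
print(o["time"],o["ee_pos"],"yaw",round(np.degrees(np.arctan2(R[1,1],R[0,1])),2),"F",o["force"],"Ftool",R.T@o["force"],"T",o["ft_torque"],o["opening"],o["finger_force"],"j6",o["joint_positions"][5])
E
python3 st.py
```

```text
4.8333 [0.5491 0.1452 0.1366] yaw 53.23 F [-0.335  -0.6557  0.414 ] Ftool [-0.1242 -0.7256 -0.4142] T [-0.0211 -0.0086 -0.0019] 0.5406129485679582 0.0 j6 51.58168732017762
```

Converted, -0.1 cm / 80 = -0.0013.

Emit:
apply_moves(targets=[[0, 0, 0, -0.0013, 0.0013, 0, 0], [0, 0, 0, -0.0013, 0.0013, 0, -0.1], [0, 0, 0, -0.0013, 0.0013, 0, -0.2], [0, 0, 0, -0.0013, 0.0013, 0, -0.3], [0, 0, 0, -0.0013, 0.0013, 0, -0.3], [0, 0, 0, -0.0013, 0.0013, 0, -0.3]], force=20)

```text
time: 5.33
ee_pos: [0.5485, 0.1462, 0.1375]
tool_rot: [[-0.801, 0.599, 0.002], [0.599, 0.801, 0.0], [-0.002, 0.001, -1.0]]
force: [-0.8, -1.2, 6.2]
opening: 0.464
finger_force: 22.4
```

```bash
python3 st.py
```

```text
5.3333 [0.5485 0.1462 0.1375] yaw 53.22 F [-0.7946 -1.1651  6.1678] Ftool [-0.0711 -1.3998 -6.1698] T [-0.3169  0.2472 -0.0452] 0.4636549657203413 22.378783151507378 j6 51.71101827587907
```

Converted, 1 cm / 80 = 0.0125, 0.5 cm / 80 = 0.0063, 0.44 rad / 3.1416 = 0.1401.

Emit:
apply_moves(targets=[[0, 0, 0, 0, 0, 0, 0.3], [0, 0, 0, 0, 0, 0, 0.8], [0, 0, 0, 0, 0, 0, 1], [0, 0, 0, 0, 0, 0.0063, 1], [0, 0, 0, 0, 0, 0.0125, 1], [0, 0, 0, 0, 0, 0.0125, 1], [0, 0, 0.0318, 0, 0, 0.0125, 1], [0, 0, 0.0637, 0, 0, 0.0125, 1], [0, 0, 0.1019, 0, 0, 0.0125, 1], [0, 0, 0.1401, 0, 0, 0.0125, 1]])

```text
time: 6.17
ee_pos: [0.548, 0.1462, 0.1464]
tool_rot: [[-0.981, 0.195, 0.0], [0.195, 0.981, 0.0], [-0.0, 0.0, -1.0]]
force: [-0.2, 0.7, 0.2]
opening: 1.002
finger_force: 0.0
```

Converted, 1.13 rad / 3.1416 = 0.3597.

Emit:
apply_moves(targets=[[0, 0, 0.0382, 0, 0, 0, 1], [0, 0, 0.0764, 0, 0, 0, 1], [0, 0, 0.1146, 0, 0, 0, 1], [0, 0, 0.1528, 0, 0, 0, 1], [0, 0, 0.191, 0, 0, 0, 1], [0, 0, 0.2292, 0, 0, 0, 1], [0, 0, 0.2674, 0, 0, 0, 1], [0, 0, 0.3056, 0, 0, 0, 1], [0, 0, 0.3374, 0, 0, 0, 1], [0, 0, 0.3597, 0, 0, 0, 1]])

```text
time: 7.0
ee_pos: [0.548, 0.1463, 0.1464]
tool_rot: [[-0.596, -0.803, 0.0], [-0.803, 0.596, 0.0], [-0.0, -0.0, -1.0]]
force: [0.7, -0.2, -0.1]
opening: 1.001
finger_force: 0.0
```

Converted, -1.1 cm / 80 = -0.0138, -1 cm / 80 = -0.0125.

Emit:
apply_moves(targets=[[0, 0, 0, 0, 0, -0.0063, 0.6], [0, 0, 0, 0, 0, -0.0125, 0.2], [0, 0, 0, 0, 0, -0.0138, 0.1], [0, 0, 0, 0, 0, -0.0138, 0], [0, 0, 0, 0, 0, -0.0138, 0], [0, 0, 0, 0, 0, -0.0138, -0.1], [0, 0, 0, 0, 0, -0.0138, -0.2], [0, 0, 0, 0, 0, -0.0138, -0.3], [0, 0, 0, 0, 0, -0.0138, -0.3], [0, 0, 0, 0, 0, -0.0138, -0.3]], force=20)

```text
time: 7.83
ee_pos: [0.5479, 0.146, 0.1352]
tool_rot: [[-0.599, -0.8, 0.0], [-0.8, 0.599, -0.0], [0.0, -0.0, -1.0]]
force: [0.4, -1.1, 0.2]
opening: 0.472
finger_force: 21.9
```

```bash
python3 st.py
```

```text
7.8333 [0.5479 0.146  0.1352] yaw 143.17 F [ 0.3776 -1.069   0.1886] Ftool [ 0.6293 -0.9431 -0.1882] T [-0.2353 -0.1016 -0.0103] 0.47164427402090214 21.888085305690765 j6 -38.236518375038784
```

Converted, -0.06 rad / 3.1416 = -0.0191.

Emit:
apply_moves(targets=[[0, 0, 0, 0, 0, 0, -0.4], [0, 0, 0, 0, 0, 0, -0.4], [0, 0, -0.0064, 0, 0, 0, -0.4], [0, 0, -0.0127, 0, 0, 0, -0.4], [0, 0, -0.0191, 0, 0, 0, -0.4], [0, 0, -0.0191, 0, 0, 0, -0.4]], force=50)

```text
time: 8.33
ee_pos: [0.5479, 0.146, 0.1353]
tool_rot: [[-0.647, -0.763, 0.0], [-0.763, 0.647, -0.0], [0.0, -0.0, -1.0]]
force: [0.4, -2.4, 1.0]
opening: 0.462
finger_force: 50.7
```

```bash
python3 st.py
```

```text
8.3333 [0.5479 0.146  0.1353] yaw 139.69 F [ 0.4431 -2.4456  0.984 ] Ftool [ 1.5783 -1.9205 -0.9831] T [-0.4406 -0.0525  0.1257] 0.4624962202252949 50.679627656936646 j6 -34.75250870366317
```

Converted, -0.06 rad / 3.1416 = -0.0191.

Emit:
apply_moves(targets=[[0, 0, -0.0064, 0, 0, 0, -0.4], [0, 0, -0.0127, 0, 0, 0, -0.4], [0, 0, -0.0191, 0, 0, 0, -0.4], [0, 0, -0.0191, 0, 0, 0, -0.4]])

```text
time: 8.67
ee_pos: [0.5481, 0.1463, 0.1353]
tool_rot: [[-0.692, -0.722, 0.001], [-0.722, 0.692, 0.0], [-0.001, -0.0, -1.0]]
force: [0.7, -2.0, 0.7]
opening: 0.463
finger_force: 50.6
```

```bash
python3 st.py
```

```text
8.6667 [0.5481 0.1463 0.1353] yaw 136.25 F [ 0.6634 -1.9837  0.7209] Ftool [ 0.9737 -1.8512 -0.721 ] T [-0.2909 -0.2054  0.1608] 0.4631902000599564 50.614043176174164 j6 -31.30361809699621
```

Converted, -0.08 rad / 3.1416 = -0.0255.

Emit:
apply_moves(targets=[[0, 0, -0.0064, 0, 0, 0, -0.4], [0, 0, -0.0127, 0, 0, 0, -0.4], [0, 0, -0.0191, 0, 0, 0, -0.4], [0, 0, -0.0255, 0, 0, 0, -0.4], [0, 0, -0.0255, 0, 0, 0, -0.4]])

```text
time: 9.08
ee_pos: [0.548, 0.1464, 0.1353]
tool_rot: [[-0.747, -0.665, 0.0], [-0.665, 0.747, 0.0], [-0.001, 0.0, -1.0]]
force: [2.0, -0.8, 1.3]
opening: 0.466
finger_force: 50.6
```

```bash
python3 st.py
```

```text
9.0833 [0.548  0.1464 0.1353] yaw 131.66 F [ 1.9844 -0.8457  1.2968] Ftool [-0.9211 -1.9508 -1.2965] T [-0.1681 -0.2178  0.1629] 0.4655901387698496 50.60157001018524 j6 -26.718257418559695
```

It gives at about 0.16 Nm, so the thread direction is confirmed.

Converted, -0.3 rad / 3.1416 = -0.0955.

Emit:
apply_moves(targets=[[0, 0, -0.0095, 0, 0, 0, -0.4], [0, 0, -0.0191, 0, 0, 0, -0.4], [0, 0, -0.0286, 0, 0, 0, -0.4], [0, 0, -0.0382, 0, 0, 0, -0.4], [0, 0, -0.0477, 0, 0, 0, -0.4], [0, 0, -0.0573, 0, 0, 0, -0.4], [0, 0, -0.0668, 0, 0, 0, -0.4], [0, 0, -0.0764, 0, 0, 0, -0.4], [0, 0, -0.0859, 0, 0, 0, -0.4], [0, 0, -0.0955, 0, 0, 0, -0.4]])

```text
time: 9.92
ee_pos: [0.5482, 0.1469, 0.1354]
tool_rot: [[-0.91, -0.414, 0.001], [-0.414, 0.91, 0.002], [-0.001, 0.001, -1.0]]
force: [1.9, 0.2, 0.3]
opening: 0.462
finger_force: 50.6
```

```bash
python3 st.py
```

```text
9.9167 [0.5482 0.1469 0.1354] yaw 114.46 F [1.8721 0.2487 0.3242] Ftool [-1.8074 -0.5486 -0.3225] T [ 0.0903 -0.2921  0.1655] 0.4620914718194281 50.628823041915894 j6 -9.504992215781813
```

Converted, -0.27 rad / 3.1416 = -0.0859.

Emit:
apply_moves(targets=[[0, 0, -0.0095, 0, 0, 0, -0.4], [0, 0, -0.0191, 0, 0, 0, -0.4], [0, 0, -0.0286, 0, 0, 0, -0.4], [0, 0, -0.0382, 0, 0, 0, -0.4], [0, 0, -0.0477, 0, 0, 0, -0.4], [0, 0, -0.0573, 0, 0, 0, -0.4], [0, 0, -0.0668, 0, 0, 0, -0.4], [0, 0, -0.0764, 0, 0, 0, -0.4], [0, 0, -0.0859, 0, 0, 0, -0.4]])

```text
time: 10.67
ee_pos: [0.5484, 0.147, 0.1355]
tool_rot: [[-0.988, -0.156, 0.001], [-0.156, 0.988, 0.002], [-0.001, 0.001, -1.0]]
force: [1.4, -0.2, 0.9]
opening: 0.465
finger_force: 50.7
```

```bash
python3 st.py
```

```text
10.6667 [0.5484 0.147  0.1355] yaw 98.99 F [ 1.4107 -0.2111  0.9425] Ftool [-1.3618 -0.4276 -0.9411] T [ 0.1299 -0.302   0.1005] 0.4646419939858118 50.709614753723145 j6 5.971414523303426
```

Converted, -0.15 rad / 3.1416 = -0.0477.

Emit:
apply_moves(targets=[[0, 0, -0.0095, 0, 0, 0, -0.4], [0, 0, -0.0191, 0, 0, 0, -0.4], [0, 0, -0.0286, 0, 0, 0, -0.4], [0, 0, -0.0382, 0, 0, 0, -0.4], [0, 0, -0.0477, 0, 0, 0, -0.4]])

```text
time: 11.08
ee_pos: [0.5488, 0.1469, 0.1357]
tool_rot: [[-1.0, -0.007, 0.002], [-0.007, 1.0, 0.002], [-0.002, 0.002, -1.0]]
force: [3.0, -0.0, 1.6]
opening: 0.465
finger_force: 50.9
```

```bash
python3 st.py
```

```text
11.0833 [0.5488 0.1469 0.1357] yaw 90.39 F [ 2.9863 -0.013   1.5516] Ftool [-2.9894 -0.0308 -1.5453] T [ 0.063  -0.4375  0.1969] 0.4653165660260301 50.85683047771454 j6 14.568211194068954
```

Converted, 0.05 cm / 80 = 0.0006, 0.03 cm / 80 = 0.0004, -0.12 rad / 3.1416 = -0.0382.

Emit:
apply_moves(targets=[[0, 0, -0.0095, 0.0004, 0, 0.0003, -0.4], [0, 0, -0.0191, 0.0006, 0, 0.0005, -0.4], [0, 0, -0.0286, 0.0006, 0, 0.0006, -0.4], [0, 0, -0.0382, 0.0006, 0, 0.0006, -0.4]])

```text
time: 11.42
ee_pos: [0.5489, 0.1467, 0.1359]
tool_rot: [[-0.994, 0.113, 0.001], [0.113, 0.994, 0.001], [-0.001, 0.001, -1.0]]
force: [1.6, 0.9, 2.4]
opening: 0.463
finger_force: 50.8
```

```bash
python3 st.py
```

```text
11.4167 [0.5489 0.1467 0.1359] yaw 83.51 F [1.5581 0.8951 2.4236] Ftool [-1.4493  1.0686 -2.4209] T [ 0.0084 -0.3654  0.1392] 0.4630801735191882 50.837624967098236 j6 21.432812156927394
```

Converted, 0.04 cm / 80 = 0.0005, 0.02 cm / 80 = 0.0003, -0.09 rad / 3.1416 = -0.0286.

Emit:
apply_moves(targets=[[0, 0, -0.0095, 0, 0, 0.0003, -0.4], [0, 0, -0.0191, 0, 0, 0.0005, -0.4], [0, 0, -0.0286, 0, 0, 0.0005, -0.4], [0, 0, -0.0286, 0, 0, 0.0005, -0.4]])

```text
time: 11.75
ee_pos: [0.5489, 0.1466, 0.1363]
tool_rot: [[-0.98, 0.201, 0.001], [0.201, 0.98, 0.001], [-0.001, 0.001, -1.0]]
force: [1.3, 0.3, 0.2]
opening: 0.465
finger_force: 51.0
```

```bash
python3 st.py
```

```text
11.75 [0.5489 0.1466 0.1363] yaw 78.4 F [1.3054 0.2781 0.163 ] Ftool [-1.2229  0.5352 -0.1614] T [ 0.0434 -0.4198  0.0821] 0.4652060937356486 51.025066673755646 j6 26.536082558093913
```

Converted, 0.03 cm / 80 = 0.0004, 0.02 cm / 80 = 0.0003, -0.09 rad / 3.1416 = -0.0286.

Emit:
apply_moves(targets=[[0, 0, -0.0095, 0, 0, 0.0003, -0.4], [0, 0, -0.0191, 0, 0, 0.0004, -0.4], [0, 0, -0.0286, 0, 0, 0.0004, -0.4], [0, 0, -0.0286, 0, 0, 0.0004, -0.4]])

```text
time: 12.08
ee_pos: [0.5486, 0.1465, 0.1365]
tool_rot: [[-0.958, 0.288, 0.0], [0.288, 0.958, 0.001], [-0.0, 0.001, -1.0]]
force: [0.8, 0.7, 0.6]
opening: 0.467
finger_force: 51.1
```

```bash
python3 st.py
```

```text
12.0833 [0.5486 0.1465 0.1365] yaw 73.29 F [0.7681 0.6717 0.6494] Ftool [-0.5427  0.8647 -0.6486] T [ 0.07   -0.357   0.0954] 0.4669297701680569 51.13114356994629 j6 31.646473730488186
```

Converted, 0.03 cm / 80 = 0.0004, 0.01 cm / 80 = 0.0001, -0.1 rad / 3.1416 = -0.0318.

Emit:
apply_moves(targets=[[0, 0, -0.0095, 0, 0, 0.0001, -0.4], [0, 0, -0.0191, 0, 0, 0.0004, -0.4], [0, 0, -0.0318, 0, 0, 0.0004, -0.4], [0, 0, -0.0318, 0, 0, 0.0004, -0.4]])

```text
time: 12.42
ee_pos: [0.5482, 0.1464, 0.1368]
tool_rot: [[-0.924, 0.381, -0.0], [0.381, 0.924, 0.001], [0.0, 0.0, -1.0]]
force: [-0.1, 0.1, 1.0]
opening: 0.468
finger_force: 51.3
```

```bash
python3 st.py
```

```text
12.4167 [0.5482 0.1464 0.1368] yaw 67.58 F [-0.091   0.1217  1.0319] Ftool [ 0.131   0.0782 -1.0318] T [ 0.0693 -0.111   0.0281] 0.4675095292902207 51.288770735263824 j6 37.35290318521884
```

Converted, 0.05 cm / 80 = 0.0006, 0.04 cm / 80 = 0.0005, -0.03 rad / 3.1416 = -0.0095.

Emit:
apply_moves(targets=[[0, 0, -0.0095, 0, 0, 0.0003, -0.4], [0, 0, -0.0191, 0, 0, 0.0005, -0.4], [0, 0, -0.0318, 0, 0, 0.0006, -0.4], [0, 0, -0.0318, 0, 0, 0.0006, -0.4]])

```text
time: 12.75
ee_pos: [0.5478, 0.1464, 0.137]
tool_rot: [[-0.882, 0.471, -0.001], [0.471, 0.882, 0.0], [0.001, -0.0, -1.0]]
force: [-0.3, 0.3, 0.3]
opening: 0.464
finger_force: 51.3
```

```bash
python3 st.py
```

```text
12.75 [0.5478 0.1464 0.137 ] yaw 61.88 F [-0.3169  0.2661  0.3298] Ftool [ 0.4053  0.0853 -0.3294] T [ 0.1311 -0.0001  0.0032] 0.4635513349085641 51.31491869688034 j6 43.054144828773
```

Converted, -0.06 rad / 3.1416 = -0.0191.

Emit:
apply_moves(targets=[[0, 0, -0.0095, 0, 0, 0, -0.4], [0, 0, -0.0191, 0, 0, 0, -0.4], [0, 0, -0.0191, 0, 0, 0, -0.4]])

```text
time: 13.0
ee_pos: [0.5478, 0.1463, 0.137]
tool_rot: [[-0.852, 0.523, -0.001], [0.523, 0.852, 0.0], [0.001, -0.0, -1.0]]
force: [-0.3, 1.3, 0.3]
opening: 0.464
finger_force: 51.3
```

```bash
python3 st.py
```

```text
13.0 [0.5478 0.1463 0.137 ] yaw 58.48 F [-0.2893  1.2656  0.2995] Ftool [ 0.9086  0.9275 -0.2986] T [0.0933 0.0101 0.0237] 0.4642605587885156 51.31584942340851 j6 46.457154274854865
```

Converted, -0.06 rad / 3.1416 = -0.0191.

Emit:
apply_moves(targets=[[0, 0, -0.0095, 0, 0, 0, -0.4], [0, 0, -0.0191, 0, 0, 0, -0.4], [0, 0, -0.0191, 0, 0, 0, -0.4]])

```text
time: 13.25
ee_pos: [0.5479, 0.1463, 0.1371]
tool_rot: [[-0.82, 0.573, -0.001], [0.573, 0.82, 0.0], [0.001, -0.0, -1.0]]
force: [-1.4, 0.7, 0.6]
opening: 0.463
finger_force: 51.3
```

```bash
python3 st.py
```

```text
13.25 [0.5479 0.1463 0.1371] yaw 55.05 F [-1.4048  0.6609  0.6249] Ftool [ 1.5306 -0.2634 -0.6235] T [0.1624 0.1043 0.0647] 0.4633194756091104 51.33964955806732 j6 49.88853973208135
```

Converted, -0.05 rad / 3.1416 = -0.0159.

Emit:
apply_moves(targets=[[0, 0, -0.0064, 0, 0, 0, -0.4], [0, 0, -0.0159, 0, 0, 0, -0.4], [0, 0, -0.0159, 0, 0, 0, -0.4]])

```text
time: 13.5
ee_pos: [0.548, 0.1462, 0.1371]
tool_rot: [[-0.789, 0.614, -0.001], [0.614, 0.789, 0.0], [0.001, -0.0, -1.0]]
force: [0.3, 1.4, 0.5]
opening: 0.462
finger_force: 51.3
```

```bash
python3 st.py
```

```text
13.5 [0.548  0.1462 0.1371] yaw 52.11 F [0.2564 1.3734 0.5198] Ftool [ 0.6415  1.2412 -0.5198] T [ 0.0777  0.0504 -0.0067] 0.46197385666991364 51.33359760046005 j6 52.825430040914554
```

Converted, -0.06 rad / 3.1416 = -0.0191.

Emit:
apply_moves(targets=[[0, 0, -0.0095, 0, 0, 0, -0.4], [0, 0, -0.0191, 0, 0, 0, -0.4], [0, 0, -0.0191, 0, 0, 0, -0.4]])

```text
time: 13.75
ee_pos: [0.5482, 0.1461, 0.1371]
tool_rot: [[-0.751, 0.66, -0.0], [0.66, 0.751, -0.0], [0.0, -0.0, -1.0]]
force: [0.2, 0.9, 0.9]
opening: 0.468
finger_force: 51.3
```

```bash
python3 st.py
```

```text
13.75 [0.5482 0.1461 0.1371] yaw 48.69 F [0.1699 0.9077 0.884 ] Ftool [ 0.4718  0.7937 -0.8841] T [ 0.1035 -0.0319 -0.021 ] 0.4680579372460344 51.29881292581558 j6 56.23992897076305
```

Converted, -0.08 rad / 3.1416 = -0.0255.

Emit:
apply_moves(targets=[[0, 0, -0.0095, 0, 0, 0, -0.4], [0, 0, -0.0191, 0, 0, 0, -0.4], [0, 0, -0.0255, 0, 0, 0, -0.4], [0, 0, -0.0255, 0, 0, 0, -0.4]])

```text
time: 14.08
ee_pos: [0.5483, 0.1461, 0.1371]
tool_rot: [[-0.696, 0.718, -0.0], [0.718, 0.696, -0.0], [0.0, -0.0, -1.0]]
force: [-0.0, 0.3, -0.3]
opening: 0.464
finger_force: 51.2
```

```bash
python3 st.py
```

```text
14.0833 [0.5483 0.1461 0.1371] yaw 44.1 F [-0.0011  0.294  -0.2906] Ftool [0.2119 0.2038 0.2906] T [ 0.0449  0.0838 -0.0076] 0.46445749794136926 51.18955135345459 j6 60.82652036514987
```

The torque has gone to about zero with no stop felt yet. A picture will show whether the nut turns with the gripper.

```bash
python3 look.py w3 | head -1
```

```text
14.0833 [0.5483 0.1461 0.1371] [ 14.9258  22.6026 -12.8413  54.5663  -0.003   60.8265] yaw_y 44.099246652533765 [-0.0011  0.294  -0.2906] [ 0.0449  0.0838 -0.0076]
```

View pics/w3.png

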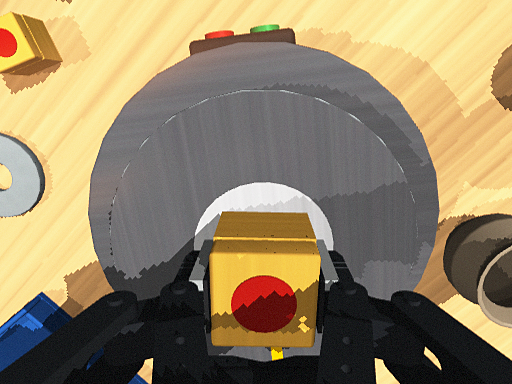

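The nut sits square between the pads and has turned with them: its top face spans (210–322, 252–347). I'll keep turning until I feel the stop.

Converted, -0.1 rad / 3.1416 = -0.0318.

Emit:
apply_moves(targets=[[0, 0, -0.0095, 0, 0, 0, -0.4], [0, 0, -0.0191, 0, 0, 0, -0.4], [0, 0, -0.0286, 0, 0, 0, -0.4], [0, 0, -0.0318, 0, 0, 0, -0.4], [0, 0, -0.0318, 0, 0, 0, -0.4]])

```text
time: 14.7
ee_pos: [0.5483, 0.1461, 0.1372]
tool_rot: [[-0.621, 0.784, 0.0], [0.784, 0.621, -0.0], [-0.0, -0.0, -1.0]]
force: [0.7, 0.2, 0.1]
opening: 0.463
finger_force: 51.1
```

```bash
python3 st.py
```

```text
14.7 [0.5483 0.1461 0.1372] yaw 38.36 F [0.7451 0.1892 0.0557] Ftool [-0.314   0.7017 -0.0557] T [ 0.0234 -0.0049  0.0787] 0.46261979043058576 51.141597032547 j6 66.56686488168994
```

Converted, -0.06 rad / 3.1416 = -0.0191.

Emit:
apply_moves(targets=[[0, 0, -0.0095, 0, 0, 0, -0.4], [0, 0, -0.0191, 0, 0, 0, -0.4], [0, 0, -0.0191, 0, 0, 0, -0.4]])

```text
time: 14.95
ee_pos: [0.5484, 0.1461, 0.1372]
tool_rot: [[-0.572, 0.82, 0.0], [0.82, 0.572, -0.0], [-0.0, -0.0, -1.0]]
force: [0.6, 0.3, 0.9]
opening: 0.46
finger_force: 51.2
```

```bash
python3 st.py
```

```text
14.95 [0.5484 0.1461 0.1372] yaw 34.91 F [0.5724 0.3143 0.9206] Ftool [-0.0699  0.6492 -0.9206] T [-0.044   0.0003 -0.0213] 0.4603253909277846 51.165925562381744 j6 70.01648453713354
```

Converted, -0.09 rad / 3.1416 = -0.0286.

Emit:
apply_moves(targets=[[0, 0, -0.0095, 0, 0, 0, -0.4], [0, 0, -0.0191, 0, 0, 0, -0.4], [0, 0, -0.0286, 0, 0, 0, -0.4], [0, 0, -0.0286, 0, 0, 0, -0.4]])

```text
time: 15.28
ee_pos: [0.5483, 0.1463, 0.1372]
tool_rot: [[-0.497, 0.868, -0.0], [0.868, 0.497, 0.0], [0.0, 0.0, -1.0]]
force: [-1.3, 1.3, -0.1]
opening: 0.464
finger_force: 51.2
```

```bash
python3 st.py
```

```text
15.2833 [0.5483 0.1463 0.1372] yaw 29.79 F [-1.2969  1.3357 -0.1256] Ftool [ 1.8034 -0.4621  0.126 ] T [ 0.1256  0.0196 -0.0114] 0.4642433679607681 51.16579681634903 j6 75.14500682115798
```

Converted, -0.09 rad / 3.1416 = -0.0286.

Emit:
apply_moves(targets=[[0, 0, -0.0095, 0, 0, 0, -0.4], [0, 0, -0.0191, 0, 0, 0, -0.4], [0, 0, -0.0286, 0, 0, 0, -0.4], [0, 0, -0.0286, 0, 0, 0, -0.4]])

```text
time: 15.62
ee_pos: [0.5483, 0.1464, 0.1372]
tool_rot: [[-0.417, 0.909, -0.0], [0.909, 0.417, 0.0], [0.0, 0.0, -1.0]]
force: [-0.4, 0.8, 0.7]
opening: 0.461
finger_force: 50.7
```

```bash
python3 st.py
```

```text
15.6167 [0.5483 0.1464 0.1372] yaw 24.67 F [-0.3754  0.7671  0.6684] Ftool [ 0.8541 -0.021  -0.668 ] T [ 0.2324 -0.0157  0.1432] 0.4605140855010064 50.67186713218689 j6 80.26680215639261
```

Torque is up to 0.14 Nm, so I'll take a smaller step.

Converted, -0.04 rad / 3.1416 = -0.0127.

Emit:
apply_moves(targets=[[0, 0, -0.0064, 0, 0, 0, -0.4], [0, 0, -0.0127, 0, 0, 0, -0.4], [0, 0, -0.0127, 0, 0, 0, -0.4]])

```text
time: 15.87
ee_pos: [0.5483, 0.1464, 0.1372]
tool_rot: [[-0.379, 0.925, -0.0], [0.925, 0.379, 0.0], [0.0, 0.0, -1.0]]
force: [-0.8, 1.3, -0.4]
opening: 0.465
finger_force: 50.4
```

```bash
python3 st.py
```

```text
15.8667 [0.5483 0.1464 0.1372] yaw 22.29 F [-0.8303  1.2988 -0.4344] Ftool [ 1.5165 -0.2756  0.435 ] T [0.3204 0.0787 0.2427] 0.4650458262091692 50.37810355424881 j6 82.6435635129829
```

The torque now rises at the mount's own stiffness: 0.14 to 0.24 Nm over 0.04 rad. That is the keeper stop, so I'll ease back.

Converted, 0.09 rad / 3.1416 = 0.0286.

Emit:
apply_moves(targets=[[0, 0, 0.0095, 0, 0, 0, -0.4], [0, 0, 0.0191, 0, 0, 0, -0.4], [0, 0, 0.0286, 0, 0, 0, -0.4], [0, 0, 0.0286, 0, 0, 0, -0.4]])

```text
time: 16.2
ee_pos: [0.5483, 0.1463, 0.1372]
tool_rot: [[-0.462, 0.887, -0.0], [0.887, 0.462, 0.0], [0.0, 0.0, -1.0]]
force: [1.3, 1.4, 0.4]
opening: 0.466
finger_force: 51.2
```

```bash
python3 st.py; sleep 0; python3 -c "
from h import *
print([(optics.grab_frame('wrist') is None, bot.get_obs()['ft_torque'][2])[1] for _ in range(4)])"
```

```text
16.2 [0.5483 0.1463 0.1372] yaw 27.49 F [1.2777 1.4068 0.3866] Ftool [ 0.6584  1.7828 -0.3863] T [0.333  0.0562 0.0409] 0.4655633733334477 51.172137558460236 j6 77.44459351604665
[np.float64(0.019024634377344654), np.float64(-0.013333690210479011), np.float64(0.04683307882166862), np.float64(0.07760918066098979)]
```

Converted, 0.2 cm / 80 = 0.0025, 0.15 cm / 80 = 0.0019, 0.015 rad / 3.1416 = 0.0048.

Emit:
apply_moves(targets=[[0, 0, 0.0048, 0, 0, 0, -0.4], [0, 0, 0.0048, 0, 0, 0.0006, -0.4], [0, 0, 0.0048, 0, 0, 0.0013, -0.4], [0, 0, 0.0048, 0, 0, 0.0019, -0.4], [0, 0, 0.0048, 0, 0, 0.0025, -0.4]])

```text
time: 16.82
ee_pos: [0.5479, 0.1461, 0.1387]
tool_rot: [[-0.474, 0.88, -0.001], [0.88, 0.474, -0.0], [0.0, -0.001, -1.0]]
force: [-0.2, 1.8, -4.2]
opening: 0.464
finger_force: 50.8
```

```bash
python3 st.py
```

```text
16.8167 [0.5479 0.1461 0.1387] yaw 28.3 F [-0.1509  1.8271 -4.1859] Ftool [1.6784 0.7378 4.1858] T [0.4629 0.0194 0.0535] 0.4638557859396628 50.793064534664154 j6 76.627012717227
```

Converted, 0.2 cm / 80 = 0.0025, 0.05 cm / 80 = 0.0006, 0.02 rad / 3.1416 = 0.0064.

Emit:
apply_moves(targets=[[0, 0, 0.0032, 0, 0, 0.0006, -0.4], [0, 0, 0.0064, 0, 0, 0.0013, -0.4], [0, 0, 0.0064, 0, 0, 0.0019, -0.4], [0, 0, 0.0064, 0, 0, 0.0025, -0.4]])

```text
time: 17.15
ee_pos: [0.5481, 0.1461, 0.1412]
tool_rot: [[-0.492, 0.871, -0.0], [0.871, 0.492, -0.0], [0.0, -0.0, -1.0]]
force: [-1.5, 2.0, -3.2]
opening: 0.463
finger_force: 50.8
```

```bash
python3 st.py
```

```text
17.15 [0.5481 0.1461 0.1412] yaw 29.45 F [-1.5424  2.0362 -3.178 ] Ftool [ 2.5313 -0.3405  3.1783] T [ 0.3761  0.1619 -0.0309] 0.4632964281068876 50.8026722073555 j6 75.47534682804482
```

Converted, 6 cm / 80 = 0.075, 3.2 cm / 80 = 0.04.

Emit:
apply_moves(targets=[[0, 0, 0, 0, 0, 0.0038, -0.4], [0, 0, 0, 0, 0, 0.0075, -0.4], [0, 0, 0, 0, 0, 0.0125, -0.4], [0, 0, 0, 0, 0, 0.0188, -0.4], [0, 0, 0, 0, 0, 0.025, -0.4], [0, 0, 0, 0, 0, 0.0313, -0.4], [0, 0, 0, 0, 0, 0.04, -0.4], [0, 0, 0, 0, 0, 0.05, -0.4], [0, 0, 0, 0, 0, 0.0625, -0.4], [0, 0, 0, 0, 0, 0.075, -0.4]])

```text
time: 17.98
ee_pos: [0.5484, 0.1461, 0.2023]
tool_rot: [[-0.492, 0.871, 0.0], [0.871, 0.492, -0.0], [-0.0, 0.0, -1.0]]
force: [-0.8, 1.1, -1.8]
opening: 0.464
finger_force: 51.0
```

```bash
python3 st.py
python3 - <<'E'
from h import *
np.set_printoptions(precision=4,suppress=True)
optics.grab_frame("side")
for l in ["tray_in","nut_top","nut"]:
  print(l,[(d["centre"],round(d["confidence"],2)) for d in optics.mark_of(l,"side")])
optics.grab_frame("top")
print([(d["centre"],round(d["confidence"],2)) for d in optics.mark_of("tray_in","top")])
im=optics.grab_frame("side"); cv2.imwrite("pics/s2.png",cv2.resize(im[100:320,150:380,::-1],None,fx=2.5,fy=2.5))
print("tray corner mean xy top", atz("top",(305.18,205.94),.026))
print("proj tray_in candidates", proj("side",[.538,-.15,.005]),proj("top",[.538,-.15,.005]))
E
```

```text
17.9833 [0.5484 0.1461 0.2023] yaw 29.45 F [-0.8052  1.1458 -1.8212] Ftool [ 1.394  -0.1381  1.821 ] T [-0.0528  0.0438  0.0258] 0.4644201817998811 51.037226021289825 j6 75.47659542924887
tray_in [([187.1, 358.6], 0.77), ([266.7, 273.9], 0.58), ([215.9, 173.9], 0.56)]
nut_top [([251.0, 138.3], 0.76), ([186.9, 214.9], 0.67), ([182.9, 201.0], 0.49)]
nut [([185.4, 209.4], 0.72), ([251.3, 151.2], 0.6), ([190.6, 222.1], 0.52)]
[([302.0, 208.4], 0.94), ([371.8, 262.4], 0.9)]
tray corner mean xy top [ 0.5373 -0.1498  0.026 ]
proj tray_in candidates [267.9439 273.9262] [304.5151 206.9762]
```

View pics/s2.png

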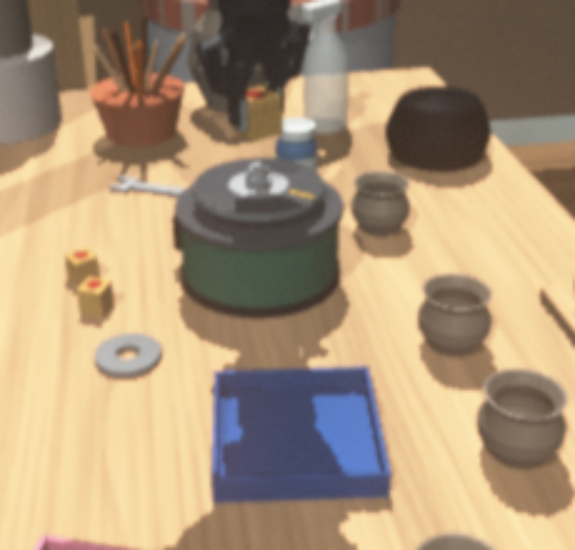

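The side view shows the spindle bare at crop (258,175), with the nut held clear of it at (262,110) and the tray centred at crop (300,435). Now I'll carry the nut over the tray.

Converted, -28.5 cm / 80 = -0.3563, -26.5 cm / 80 = -0.3313.

Emit:
apply_moves(targets=[[0, 0, 0, 0, -0.0125, 0, -0.4], [0, 0, 0, -0.0013, -0.0375, 0, -0.4], [0, 0, 0, -0.0025, -0.075, 0, -0.4], [0, 0, 0, -0.005, -0.1188, 0, -0.4], [0, 0, 0, -0.0063, -0.1625, 0, -0.4], [0, 0, 0, -0.0075, -0.2063, 0, -0.4], [0, 0, 0, -0.01, -0.25, 0, -0.4], [0, 0, 0, -0.0113, -0.2938, 0, -0.4], [0, 0, 0, -0.0125, -0.3313, 0, -0.4], [0, 0, 0, -0.0125, -0.3563, 0, -0.4]])

```text
time: 19.17
ee_pos: [0.5372, -0.1424, 0.2008]
tool_rot: [[-0.489, 0.872, -0.001], [0.872, 0.489, -0.001], [-0.001, -0.001, -1.0]]
force: [0.9, 1.0, -2.0]
opening: 0.464
finger_force: 51.1
```

Converted, -16.5 cm / 80 = -0.2063, -16.2 cm / 80 = -0.2025.

Emit:
apply_moves(targets=[[0, 0, 0, 0, -0.01, -0.0125, -0.4], [0, 0, 0, 0, -0.0138, -0.0375, -0.4], [0, 0, 0, 0, -0.0138, -0.075, -0.4], [0, 0, 0, 0, -0.0138, -0.1125, -0.4], [0, 0, 0, 0, -0.0138, -0.15, -0.4], [0, 0, 0, 0, -0.0138, -0.175, -0.4], [0, 0, 0, 0, -0.0138, -0.1938, -0.4], [0, 0, 0, 0, -0.0138, -0.2025, -0.4], [0, 0, 0, 0, -0.0138, -0.2063, -0.4], [0, 0, 0, 0, -0.0138, -0.2063, -0.4]])

```text
time: 20.0
ee_pos: [0.5379, -0.1496, 0.0356]
tool_rot: [[-0.492, 0.871, -0.001], [0.871, 0.492, 0.0], [0.001, -0.001, -1.0]]
force: [0.2, -0.3, -1.0]
opening: 0.458
finger_force: 51.1
```

```bash
python3 st.py
python3 - <<'E'
from h import *
np.set_printoptions(precision=4,suppress=True)
im=optics.grab_frame("side"); s=np.zeros((1,))
print([(d["centre"],round(d["confidence"],2)) for d in optics.mark_of("nut","side")])
print(proj("side",[.538,-.15,.018]))
cv2.imwrite("pics/s3.png",cv2.resize(im[180:320,180:360,::-1],None,fx=4,fy=4))
E
```

```text
20.0 [ 0.5379 -0.1496  0.0356] yaw 29.47 F [ 0.2315 -0.3064 -0.9604] Ftool [-0.3816  0.0516  0.96  ] T [ 0.0192  0.0004 -0.0309] 0.4576413833058893 51.13209843635559 j6 44.98873662220223
[([268.1, 271.6], 0.61), ([184.8, 208.1], 0.53), ([187.5, 221.3], 0.52)]
[267.9381 269.4827]
```

View pics/s3.png

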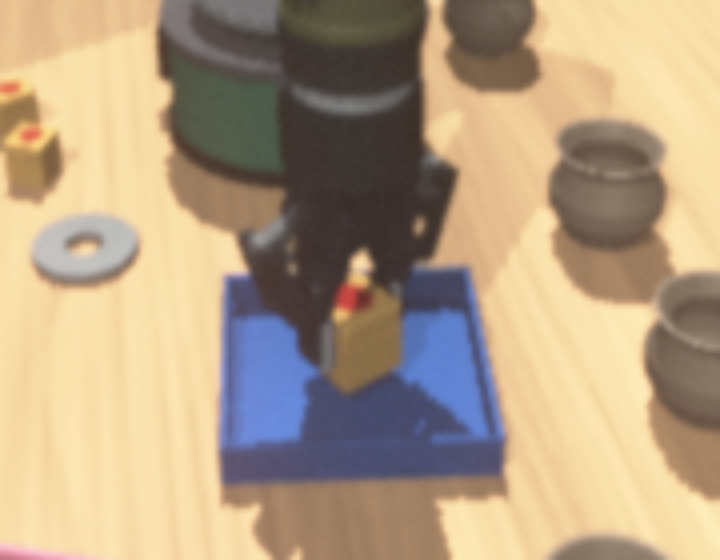

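The nut hangs upright over the middle of the tray at crop (365,340), just above the floor. I'll lower it slowly.

Converted, -0.95 cm / 80 = -0.0119, -0.9 cm / 80 = -0.0113.

Emit:
apply_moves(targets=[[0, 0, 0, 0, 0, -0.0025, -0.4], [0, 0, 0, 0, 0, -0.005, -0.4], [0, 0, 0, 0, 0, -0.0075, -0.4], [0, 0, 0, 0, 0, -0.0094, -0.4], [0, 0, 0, 0, 0, -0.0113, -0.4], [0, 0, 0, 0, 0, -0.0119, -0.4], [0, 0, 0, 0, 0, -0.0119, -0.4]])

```text
time: 20.68
ee_pos: [0.5381, -0.1498, 0.0265]
tool_rot: [[-0.492, 0.871, -0.0], [0.871, 0.492, 0.0], [0.0, -0.0, -1.0]]
force: [0.4, 0.3, -2.5]
opening: 0.462
finger_force: 51.1
```

```bash
python3 st.py
```

```text
20.6833 [ 0.5381 -0.1498  0.0265] yaw 29.45 F [ 0.3895  0.2781 -2.4992] Ftool [0.0499 0.4767 2.4991] T [ 0.029  -0.0146  0.0243] 0.46175560709886 51.13230139017105 j6 44.99751475576726
```

Converted, -0.2 cm / 80 = -0.0025, -0.15 cm / 80 = -0.0019.

Emit:
apply_moves(targets=[[0, 0, 0, 0, 0, -0.0006, -0.4], [0, 0, 0, 0, 0, -0.0013, -0.4], [0, 0, 0, 0, 0, -0.0019, -0.4], [0, 0, 0, 0, 0, -0.0025, -0.4], [0, 0, 0, 0, 0, -0.0025, -0.4]])

```text
time: 21.1
ee_pos: [0.5383, -0.1498, 0.0246]
tool_rot: [[-0.492, 0.871, -0.0], [0.871, 0.492, 0.0], [0.0, -0.0, -1.0]]
force: [-0.1, 0.9, -2.0]
opening: 0.465
finger_force: 51.1
```

```bash
python3 st.py
```

```text
21.1 [ 0.5383 -0.1498  0.0246] yaw 29.45 F [-0.0882  0.9183 -2.0152] Ftool [0.8428 0.3749 2.0152] T [ 0.0291 -0.0529  0.0195] 0.46500203679765995 51.1326339840889 j6 44.995629582614086
```

Converted, -0.12 cm / 80 = -0.0015, -0.1 cm / 80 = -0.0013.

Emit:
apply_moves(targets=[[0, 0, 0, 0, 0, -0.0006, -0.4], [0, 0, 0, 0, 0, -0.0013, -0.4], [0, 0, 0, 0, 0, -0.0015, -0.4], [0, 0, 0, 0, 0, -0.0015, -0.4]])

```text
time: 21.43
ee_pos: [0.5384, -0.1498, 0.0236]
tool_rot: [[-0.492, 0.871, 0.0], [0.871, 0.492, -0.0], [-0.0, 0.0, -1.0]]
force: [-0.3, 0.1, -0.7]
opening: 0.464
finger_force: 51.4
```

```bash
python3 st.py
```

```text
21.4333 [ 0.5384 -0.1498  0.0236] yaw 29.45 F [-0.2727  0.1386 -0.6731] Ftool [ 0.2548 -0.1694  0.673 ] T [ 0.0071  0.0432 -0.0081] 0.4642192226479784 51.398848593235016 j6 44.996734272494066
```

Converted, -0.06 cm / 80 = -0.0008, -0.03 cm / 80 = -0.0004.

Emit:
apply_moves(targets=[[0, 0, 0, 0, 0, -0.0004, -0.4], [0, 0, 0, 0, 0, -0.0008, -0.4], [0, 0, 0, 0, 0, -0.0008, -0.4]])

```text
time: 21.68
ee_pos: [0.5383, -0.1498, 0.0235]
tool_rot: [[-0.492, 0.871, 0.0], [0.871, 0.492, -0.0], [-0.0, 0.0, -1.0]]
force: [-2.1, 0.1, 4.6]
opening: 0.463
finger_force: 52.0
```

```bash
python3 st.py
```

```text
21.6833 [ 0.5383 -0.1498  0.0235] yaw 29.45 F [-2.1086  0.0523  4.6464] Ftool [ 1.0811 -1.8094 -4.6471] T [0.1522 0.3523 0.0052] 0.4629568928625283 51.96258097887039 j6 44.99717376330624
```

The nut is on the floor, with 4.6 N of contact force. I'll release gently and withdraw.

Converted, 2 cm / 80 = 0.025, 1.2 cm / 80 = 0.015.

Emit:
apply_moves(targets=[[0, 0, 0, 0, 0, 0.0005, -0.2], [0, 0, 0, 0, 0, 0.0005, -0.05], [0, 0, 0, 0, 0, 0.0005, 0.1], [0, 0, 0, 0, 0, 0.0005, 0.25], [0, 0, 0, 0, 0, 0.0005, 0.4], [0, 0, 0, 0, 0, 0.0005, 0.5], [0, 0, 0, 0, 0, 0.0005, 0.5], [0, 0, 0, 0, 0, 0.0063, 0.5], [0, 0, 0, 0, 0, 0.015, 0.5], [0, 0, 0, 0, 0, 0.025, 0.5]], force=20)

```text
time: 22.52
ee_pos: [0.5381, -0.1498, 0.0433]
tool_rot: [[-0.492, 0.871, -0.001], [0.871, 0.492, 0.0], [0.0, -0.0, -1.0]]
force: [0.9, -0.2, -0.0]
opening: 0.746
finger_force: 0.0
```

Converted, 20 cm / 80 = 0.25, 19.5 cm / 80 = 0.2438.

Emit:
apply_moves(targets=[[0, 0, 0, 0, 0, 0.0125, 0.5], [0, 0, 0, 0, 0, 0.0375, 0.5], [0, 0, 0, 0, 0, 0.075, 0.5], [0, 0, 0, 0, 0, 0.1125, 0.5], [0, 0, 0, 0, 0, 0.15, 0.5], [0, 0, 0, 0, 0, 0.1875, 0.5], [0, 0, 0, 0, 0, 0.225, 0.5], [0, 0, 0, 0, 0, 0.2438, 0.5], [0, 0, 0, 0, 0, 0.25, 0.5], [0, 0, 0, 0, 0, 0.25, 0.5]])

```text
time: 23.35
ee_pos: [0.5393, -0.1501, 0.2453]
tool_rot: [[-0.492, 0.871, 0.004], [0.871, 0.492, -0.001], [-0.003, 0.003, -1.0]]
force: [0.1, -0.4, 0.3]
opening: 0.755
finger_force: 0.0
```

```bash
python3 st.py
python3 - <<'E'
from h import *
im=optics.grab_frame("side"); print([(d["centre"],round(d["confidence"],2)) for d in optics.mark_of("nut","side")],proj("side",[.538,-.15,.005]))
cv2.imwrite("pics/s4.png",cv2.resize(im[130:340,150:400,::-1],None,fx=2.8,fy=2.8))
E
```

```text
23.35 [ 0.5393 -0.1501  0.2453] yaw 29.45 F [ 0.0511 -0.4397  0.2548] Ftool [-0.4089 -0.1709 -0.254 ] T [-0.0281 -0.035   0.0019] 0.7549490824619416 0.0 j6 44.9956952628468
[([268.1, 272.7], 0.8), ([186.5, 222.7], 0.73), ([183.9, 208.1], 0.57), ([200.7, 243.5], 0.49)] [267.94389971 273.92619471]
```

View pics/s4.png

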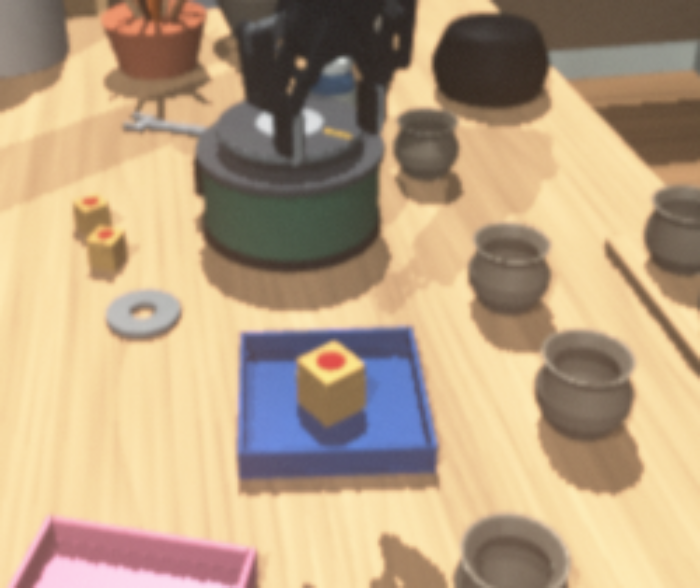

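The nut stands upright in the middle of the blue tray at crop (331,385), the gripper is clear, and the pots are where they were. I'll hand it in.

```bash
python3 -c "
from bench import bot; print(bot.job_done())"
```

```text
the job is handed in; nothing more can be done
None
```

The nut came off clockwise at no more than about 0.24 Nm in the readings taken between moves, now stands mouth down in the middle of the blue tray, and the job was handed in at about 23 s; no verdict was returned.

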